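# Put the round hand stamps away by size

## Robot

A 6-joint arm with a two-finger parallel gripper is mounted at the origin on a cart in front of the work surface, level with it; the furniture and walls round the work are solid. World frame = base frame: x ahead of the robot, y to its left, z up, the work surface at z = 0. Lengths are in m, angles in rad, forces in N, time in s.
With the tool pointing down it reaches from about 0.35 to 0.775 m from the base axis. Payload 7.3 kg.
Tool frame: the origin (TCP) lies at the very end of the fingers, on their centre line; the grasp point (between the pads) lies 19 mm behind it; z points along the fingers, y is the line along which they close (so a half turn about z gives the same grasp; the last joint's range is limited). The gripper opens to 92 mm and grips with 3 to 60 N. Pads are 19 mm wide; open, the fingers measure 130 mm over their backs; the gripper's body (75 mm by 190 mm) begins 47 mm behind the grasp point.
Start: joints at [1.172, 0.342, 1.524, -0, 1.275, -0.146], TCP at [0.131, 0.508, 0.227] pointing down, gripper open.
Joint ranges: [-2.53, 2.53], [-0.77, 2.02], [0.04, 2.7], [-1, 4.14], [0.28, 2.66], [-3.11, 3.11]. Speed limits (rad/s): [2.57, 2.57, 3.14, 3.14, 3.14, 3.14].

## Interface

Orientations are given as [roll, pitch, yaw] about the fixed x, y, z axes, in that order (R = Rz(yaw) Ry(pitch) Rx(roll)).
In Python, from cell import observe, read_camera, get_calibration, hand_in, search_frame gives the robot as it stands.
- The arm moves only by the tool step_arm, never from a script. Its argument "commands" is a list of rows, each an object with "translation": the shift along the tool's x, y, z in mm, a list of three; "roll": the turn about the tool's z in rad. In form: [{"translation": [x, y, z], "roll": roll}, ...]. A call has 1 to 20 rows; each row shifts and turns the commanded pose from where the row before left it, along the tool's axes as they then stand; what a row does not reach is not made up. A row lasts 1/12 s, in which the tool goes at most 41.7 mm and 7.16 degrees, less where a joint would pass 70% of its speed; a pose out of reach is approached as far as the arm can. A call is refused whole if a number of a shift passes 41.7 or a number of a turn 0.125, either way. A call with a gripper value outside its range is refused whole. "fingers" is the opening, from 0 (shut) to 1 (fully open), set as the call begins (left out, the last holds). The fingers move at their own pace and stop on an object; "grip_force" is the grip in N (left out, the last holds). Time passes only in rows, so rows that do not move let the fingers close. It gives the time, the measured TCP pose, the force, the opening and the grip force at its end, in the units of the state.
- observe(): the state, without advancing time (a new reading comes with each control period).
- read_camera(name): name is "scene" or "top" or "wrist"; returns the picture (384x512x3 uint8, red, green, blue); there is no depth.
- get_calibration(name): a dict with "camera_matrix" (3x3 intrinsics, pixels), "world_from_camera" (4x4, takes a point from camera to world coordinates). Camera axes: x right, y up, looking along -z (the intrinsics and any distortion apply to the point x, -y, -z); pixel columns grow to the right and rows downward; lengths in m; the calibration is good to about 2 mm. A picture is of the moment at which its call begins: read the wrist's pose just before it. get_calibration takes no time and is no camera call; for the wrist camera it gives the pose at the moment of the call.
- hand_in(): hands the job in; it is judged then, once.
Trained networks look in the newest picture that a camera, given by its name, has taken for a name from the list of things; names that differ only in an ending like _2 or _b are one class to them, and where a whole thing is asked for, a point or a joint stands for the part that bears it (a point fixed in the world has none). Each returns a list of dicts, best first, with "confidence" (0 to 1); they miss things now and then, are a little off and sometimes report something else, mostly with a low value. They report only what shows in the picture. A call takes as long as a camera call. They do not tell look-alikes from the thing itself.
- search_frame(camera, name): "at" ([x, y, z] in m, in world coordinates, good to about 4 mm: the middle of the surface that is visible of it).
The state is a dict: "time": time; "qpos": joint angles; "qvel": joint speeds; "joint_efforts": joint torques, N m; "tool_pos": TCP position; "tool_rot": TCP orientation; "contact_force": force on the tool from outside, world axes, zero at the start; "torque": the same for the moment, N m; "opening": finger opening in m; "grip_force": force on a finger pad.
Only numpy, scipy, OpenCV 4.12 (cv2) and the standard library are available. Lean on these libraries where they do the work, as an engineer would, in place of code of your own. Each camera call takes 0.05 s, during which the arm holds its last target. There are 200 camera calls.

## Task

Put the four round hand stamps away: stand each one upright on the floor of the round dish made for its size, the smallest stamp in the smallest dish and so on up to the largest in the largest. The two square stamps stay where they stand.

Things in the scene. Friction and masses are not known exactly. Their poses are not given: they have to be found in the camera images.
- round_stamp_small: hand stamp with a ROUND foot 34 mm in diameter (smallest of four round ones), pale brown wood with a dark wood handle: a foot 18 mm high, and on it an upright round handle, alike on all stamps: thin neck at z 22 to 30 mm, straight grip 22 mm thick at z 34 to 58 mm, top at 66 mm. Loose. Origin: centre of the underside of the foot, z up along the handle.
- round_stamp_medium: hand stamp with a ROUND foot 50 mm in diameter (second smallest of four round ones), pale brown wood with a dark wood handle: a foot 18 mm high, and on it an upright round handle, alike on all stamps: thin neck at z 22 to 30 mm, straight grip 22 mm thick at z 34 to 58 mm, top at 66 mm. Loose. Origin: centre of the underside of the foot, z up along the handle.
- round_stamp_large: hand stamp with a ROUND foot 66 mm in diameter (second largest of four round ones), pale brown wood with a dark wood handle: a foot 18 mm high, and on it an upright round handle, alike on all stamps: thin neck at z 22 to 30 mm, straight grip 22 mm thick at z 34 to 58 mm, top at 66 mm. Loose. Origin: centre of the underside of the foot, z up along the handle.
- round_stamp_largest: hand stamp with a ROUND foot 82 mm in diameter (largest of four round ones), pale brown wood with a dark wood handle: a foot 18 mm high, and on it an upright round handle, alike on all stamps: thin neck at z 22 to 30 mm, straight grip 22 mm thick at z 34 to 58 mm, top at 66 mm. Loose. Origin: centre of the underside of the foot, z up along the handle.
- dish_small: shallow round dark wood dish with a cork floor, fixed to the desk (smallest of four), for the round stamp of 34 mm: 59 mm across outside, 49 mm inside the rim, floor 4 mm and rim 12 mm above the desk. Origin: centre of its underside, on the desk; z up.
- dish_medium: shallow round dark wood dish with a cork floor, fixed to the desk (second smallest of four), for the round stamp of 50 mm: 75 mm across outside, 65 mm inside the rim, floor 4 mm and rim 12 mm above the desk. Origin: centre of its underside, on the desk; z up.
- dish_large: shallow round dark wood dish with a cork floor, fixed to the desk (second largest of four), for the round stamp of 66 mm: 91 mm across outside, 81 mm inside the rim, floor 4 mm and rim 12 mm above the desk. Origin: centre of its underside, on the desk; z up.
- dish_largest: shallow round dark wood dish with a cork floor, fixed to the desk (largest of four), for the round stamp of 82 mm: 107 mm across outside, 97 mm inside the rim, floor 4 mm and rim 12 mm above the desk. Origin: centre of its underside, on the desk; z up.
- square_stamp_small: hand stamp with a SQUARE foot 40 x 40 mm, pale brown wood with a dark wood handle: a foot 18 mm high, and on it an upright round handle, alike on all stamps: thin neck at z 22 to 30 mm, straight grip 22 mm thick at z 34 to 58 mm, top at 66 mm. Loose. Origin: centre of the underside of the foot, z up along the handle; x and y along the sides of the foot. It is to stay where it stands.
- square_stamp_large: hand stamp with a SQUARE foot 50 x 50 mm, pale brown wood with a dark wood handle: a foot 18 mm high, and on it an upright round handle, alike on all stamps: thin neck at z 22 to 30 mm, straight grip 22 mm thick at z 34 to 58 mm, top at 66 mm. Loose. Origin: centre of the underside of the foot, z up along the handle; x and y along the sides of the foot. It is to stay where it stands.
Things that resemble listed ones, but are neither listed nor needed, are in the scene too. What is shaped like the round_stamp_large but pink, red or turquoise is not meant.

How it is judged:
By the outcome, as a careful person would: the job done as asked, in the order asked, and still so for the second after the job is handed in, with the robot touching nothing.
It also fails if it takes over 102 s, if anything falls off the work surface, if the arm or the gripper's body presses on something with over 40 N, if the wrist force passes 120 N, or if a joint passes its speed limit or range.

## Working session

There is one attempt and no reset: what is moved stays moved. The work goes in short steps, Python scripts to look and compute and a tool call to move; the robot and the scene stay as the last step left them, time stands still between calls to the robot, and variables do not carry over. Pictures are saved under pics/ and viewed, at most 14 in all, crops included, and the job is handed in when it is done.

Besides the shell and the picture viewer there is one more tool, called after ">>>" as name(argument=value, ...) on one line, values as JSON. step_arm: Moves the arm, as the interface text tells. Its arguments: {"type":"object","properties":{"commands":{"type":"array"},"fingers":{"type":"number"},"grip_force":{"type":"number"}},"required":["commands"]}

```bash
mkdir -p pics; ls; python3 - <<'E'
from cell import *
import cv2
s=observe();print(s)
for c in ["scene","top"]:
    im=read_camera(c);cv2.imwrite(f"pics/{c}0.png",cv2.resize(im[:,:,::-1],(800,600),interpolation=cv2.INTER_CUBIC))
    k=get_calibration(c);print(c,k["camera_matrix"],k["world_from_camera"])
    for n in ["round_stamp_small","round_stamp_medium","round_stamp_large","round_stamp_largest","dish_small","dish_medium","dish_large","dish_largest","square_stamp_small","square_stamp_large"]:
        print(n,[( [round(v,3) for v in d["at"]],round(d["confidence"],2)) for d in search_frame(c,n)])
E
```

```text
pics
{'time': 0.0, 'qpos': array([ 1.17199159e+00,  3.42735224e-01,  1.52502210e+00, -8.33341571e-06,
        1.27541689e+00, -1.46002434e-01]), 'qvel': array([ 0.00058259, -0.00071097, -0.00123679,  0.00227512,  0.00037549,
       -0.00092304]), 'joint_efforts': array([ 1.33465786e-03, -4.31230474e+01, -2.44220960e+01,  7.18296412e-02,
        5.59654017e-02, -1.43762286e-04]), 'tool_pos': array([0.13113092, 0.50793015, 0.22603671]), 'tool_rot': array([-3.14002676e+00, -2.22208856e-04,  2.88879261e+00]), 'contact_force': array([ 0.60682273,  0.13065079, -0.07892621]), 'torque': array([-0.05923086, -0.02278371,  0.06366013]), 'grip_force': 0.0, 'opening': 0.09168900262271669}
scene [[408.69387128   0.         246.42908349]
 [  0.         408.69387128 200.03850738]
 [  0.           0.           1.        ]] [[ 0.74815007  0.3550096  -0.56057083 -0.21425611]
 [-0.66320758  0.37377431 -0.64841998 -0.56283369]
 [-0.02066834  0.85689027  0.51508434  0.66504124]
 [ 0.          0.          0.          1.        ]]
round_stamp_small [([0.533, 0.135, 0.02], 0.51)]
round_stamp_medium [([0.563,
[... 824 characters left out ...]
15  1.2003208 ]
 [ 0.          0.          0.          1.        ]]
round_stamp_small [([0.534, 0.14, 0.024], 0.5)]
round_stamp_medium [([0.566, 0.262, 0.021], 0.81)]
round_stamp_large [([0.527, 0.456, 0.014], 0.8), ([0.475, 0.547, 0.019], 0.7), ([0.54, 0.352, 0.019], 0.68), ([0.329, 0.577, 0.017], 0.56), ([0.558, -0.13, -0.001], 0.54)]
round_stamp_largest [([0.443, 0.129, 0.024], 0.62)]
dish_small [([0.442, -0.008, 0.006], 0.62), ([0.443, -0.137, 0.001], 0.23)]
dish_medium [([0.561, 0.006, 0.004], 0.75)]
dish_large [([0.558, -0.129, -0.0], 0.94)]
dish_largest [([0.446, -0.14, -0.001], 0.67)]
square_stamp_small [([0.435, 0.263, 0.02], 0.67)]
square_stamp_large [([0.449, 0.354, 0.017], 0.81)]
```

View pics/scene0.png

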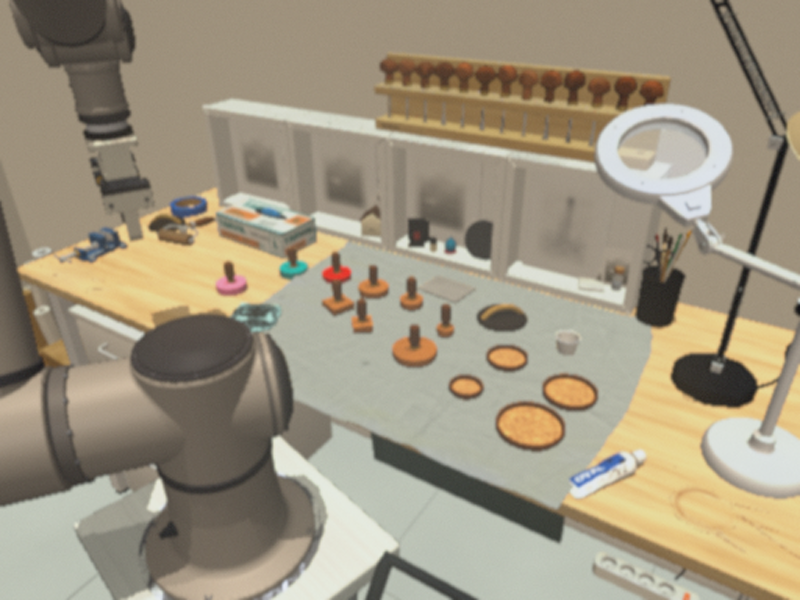

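View pics/top0.png

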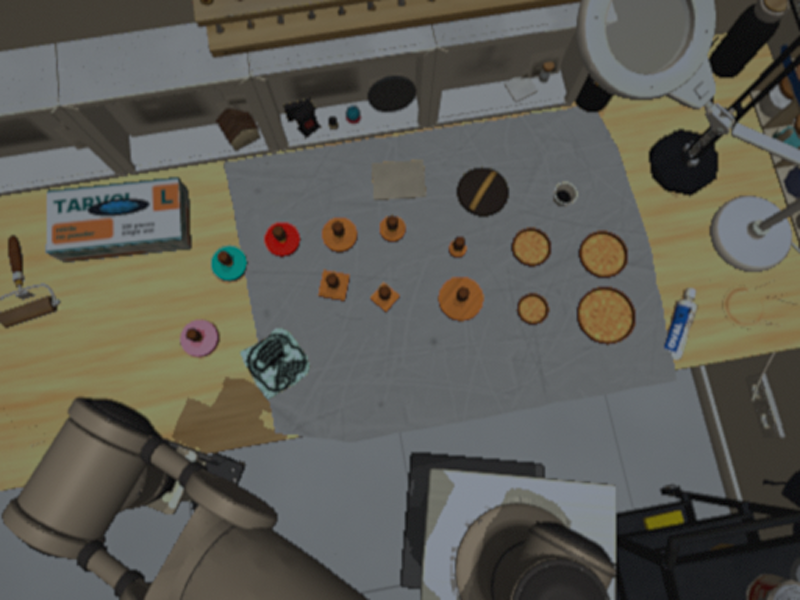

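The views show four brown round stamps, at these top-picture pixels: small (458,248), medium (392,229), large (340,235), largest (461,298). Things that could be mistaken for them:
- Square stamps at (334,285) and (385,297).
- Red, turquoise and pink look-alikes at (282,239), (229,263) and (199,338).
- A dark round thing at (483,191).

The dishes are at (532,308), (531,246), (603,254) and (606,315), in size order. I'll measure these by colour and check the sizes.

```bash
cat > h.py <<'E'
import numpy as np, cv2
from cell import *
def to_plane(c,uv,z,k=None):
    k=k or get_calibration(c);K=k["camera_matrix"];T=k["world_from_camera"]
    uv=np.atleast_2d(uv).astype(float)
    d=np.c_[(uv[:,0]-K[0,2])/K[0,0],-(uv[:,1]-K[1,2])/K[1,1],-np.ones(len(uv))]@T[:3,:3].T
    o=T[:3,3];return (o+d*((z-o[2])/d[:,2])[:,None])[:,:2]
def project(c,p,k=None):
    k=k or get_calibration(c);K=k["camera_matrix"];T=k["world_from_camera"]
    q=(np.atleast_2d(p)-T[:3,3])@T[:3,:3]
    return np.c_[K[0,0]*q[:,0]/-q[:,2]+K[0,2],K[1,1]*-q[:,1]/-q[:,2]+K[1,2]]
E
python3 - <<'E'
from h import *
im=read_camera("top");hsv=cv2.cvtColor(im,cv2.COLOR_RGB2HSV)
m=cv2.inRange(hsv,(5,110,60),(22,255,255))
n,l,st,ce=cv2.connectedComponentsWithStats(m)
for i in range(1,n):
    if 30<st[i,4]<2500:
        c=ce[i]; 
        if not(130<c[1]<230 and 190<c[0]<420):continue
        pts=np.argwhere(l==i)[:,::-1]
        z=.018 if c[0]<320 else .004
        w=to_plane("top",pts,z);(x,y),r=cv2.minEnclosingCircle(w.astype(np.float32))
        print(np.round(c*800/512),st[i,4],"circ",round(x,4),round(y,4),"d",round(2*r,4),"mean",w.mean(0).round(4),"ext",np.ptp(w,axis=0).round(3))
# lamp triangulate
def ray(c,uv):
    return to_plane(c,uv,0)[0],get_calibration(c)["world_from_camera"][:3,3]
(a,oa),(b,ob)=ray("scene",np.array([[663,150]])*.64),ray("top",np.array([[645,40]])*.64)
A=np.r_[a,0]-oa;B=np.r_[b,0]-ob
t=np.linalg.lstsq(np.c_[A,-B],ob-oa,rcond=None)[0];print("lens",oa+A*t[0],ob+B*t[1])
E
```

```text
[392. 229.] 186 circ 0.5671 0.2632 d 0.0485 mean [0.5663 0.263 ] ext [0.046 0.047]
[339. 234.] 357 circ 0.5476 0.3591 d 0.0651 mean [0.5468 0.359 ] ext [0.062 0.063]
[530. 247.] 434 circ 0.5599 0.0052 d 0.0707 mean [0.559  0.0057] ext [0.07  0.067]
[602. 254.] 644 circ 0.5576 -0.1285 d 0.0869 mean [ 0.5567 -0.127 ] ext [0.085 0.084]
[456. 250.] 59 circ 0.5393 0.1412 d 0.0321 mean [0.5351 0.1423] ext [0.026 0.031]
[333. 285.] 268 circ 0.4514 0.3586 d 0.0652 mean [0.4508 0.3588] ext [0.052 0.051]
[460. 298.] 604 circ 0.4472 0.1291 d 0.081 mean [0.447  0.1292] ext [0.078 0.079]
[384. 297.] 164 circ 0.438 0.2651 d 0.0509 mean [0.4376 0.2655] ext [0.048 0.05 ]
[605. 315.] 967 circ 0.4432 -0.1352 d 0.103 mean [ 0.4429 -0.1342] ext [0.101 0.099]
[532. 308.] 282 circ 0.443 -0.0026 d 0.055 mean [ 0.4431 -0.0025] ext [0.053 0.054]
lens [ 0.78696084 -0.09646466  0.35137784] [ 0.77809253 -0.08445314  0.34092937]
```

>>> step_arm(commands=[{"translation": [0,0,0],"roll": -0.1},{"translation": [0,0,0],"roll": -0.1},{"translation": [0,0,0],"roll": -0.053}], fingers=0.6)

```text
time: 1.4
tool_pos: [0.1313, 0.5083, 0.2267]
tool_rot: [3.142, 0.0, -3.136]
contact_force: [1.1, 0.1, 0.6]
opening: 0.0765
grip_force: 0.0
```

Sizes and positions match the list. I'll go above the smallest stamp.

>>> step_arm(commands=[{"translation": [-29,-26.3,2],"roll": 0},{"translation": [-29,-26.3,2],"roll": 0},{"translation": [-29,-26.3,2],"roll": 0},{"translation": [-29,-26.3,2],"roll": 0},{"translation": [-29,-26.3,2],"roll": 0},{"translation": [-29,-26.3,2],"roll": 0},{"translation": [-29,-26.3,2],"roll": 0},{"translation": [-29,-26.3,2],"roll": 0},{"translation": [-29,-26.3,2],"roll": 0},{"translation": [-29,-26.3,2],"roll": 0},{"translation": [-29,-26.3,2],"roll": 0},{"translation": [-29,-26.3,2],"roll": 0},{"translation": [-29,-26.3,2],"roll": 0},{"translation": [-29,-26.3,2],"roll": 0},{"translation": [0,0,0],"roll": 0},{"translation": [0,0,0],"roll": 0}], fingers=0.55)

```text
time: 2.73
tool_pos: [0.5382, 0.1387, 0.198]
tool_rot: [3.142, -0.001, 3.138]
contact_force: [-0.3, -0.5, -0.6]
opening: 0.0503
grip_force: 0.0
```

```bash
cat > look.py <<'E'
import sys
from h import *
s=observe();k=get_calibration("wrist");im=read_camera("wrist")
print(s["tool_pos"].round(4),s["tool_rot"].round(3),k["world_from_camera"][:3,3].round(3))
b=np.ascontiguousarray(im[:,:,::-1]);cv2.imwrite(f"pics/{sys.argv[1]}.png",cv2.resize(b,(800,600)))
hsv=cv2.cvtColor(im,cv2.COLOR_RGB2HSV)
m=cv2.inRange(hsv,(5,110,60),(22,255,255))
n,l,st,ce=cv2.connectedComponentsWithStats(m)
for i in range(1,n):
    if st[i,4]<400:continue
    pts=np.argwhere(l==i)[:,::-1]
    for z in (.004,.018):
        w=to_plane("wrist",pts,z,k);(x,y),r=cv2.minEnclosingCircle(w.astype(np.float32))
        print(np.round(ce[i]*800/512),st[i,4],"z",z,"circ",round(x,4),round(y,4),"d",round(2*r,4),"edge" if st[i,0]==0 or st[i,1]==0 or st[i,0]+st[i,2]>=512 or st[i,1]+st[i,3]>=384 else "")
E
python3 look.py w1
```

```text
[0.5382 0.1387 0.198 ] [ 3.142e+00 -1.000e-03  3.138e+00] [0.472 0.141 0.354]
[ 48. 154.] 4342 z 0.004 circ 0.4427 -0.1352 d 0.1069 edge
[ 48. 154.] 4342 z 0.018 circ 0.4439 -0.1241 d 0.1026 edge
[382. 159.] 3569 z 0.004 circ 0.4483 0.1298 d 0.081 
[382. 159.] 3569 z 0.018 circ 0.4492 0.1302 d 0.0778 
[566. 146.] 1125 z 0.004 circ 0.437 0.2713 d 0.0581 
[566. 146.] 1125 z 0.018 circ 0.4384 0.2661 d 0.0558 
[211. 153.] 1671 z 0.004 circ 0.442 -0.0019 d 0.0581 
[211. 153.] 1671 z 0.018 circ 0.4432 0.0038 d 0.0558 
[688. 164.] 1908 z 0.004 circ 0.4541 0.3712 d 0.0814 
[688. 164.] 1908 z 0.018 circ 0.4548 0.362 d 0.0782 
[ 75. 298.] 2991 z 0.004 circ 0.5572 -0.1297 d 0.0924 
[ 75. 298.] 2991 z 0.018 circ 0.5537 -0.1189 d 0.0887 
[668. 288.] 2029 z 0.004 circ 0.5543 0.3708 d 0.0857 
[668. 288.] 2029 z 0.018 circ 0.551 0.3616 d 0.0823 
[236. 301.] 2067 z 0.004 circ 0.5609 0.0054 d 0.0759 
[236. 301.] 2067 z 0.018 circ 0.5573 0.0109 d 0.0728 
[399. 282.] 471 z 0.004 circ 0.5452 0.1426 d 0.0367 
[399. 282.] 471 z 0.018 circ 0.5423 0.1426 d 0.0352 
[548. 314.] 1059 z 0.004 circ 0.5742 0.2715 d 0.0629 
[548. 314.] 1059 z 0.018 circ 0.5701 0.2663 d 0.0604 
[254. 399.] 476 z 0.004 circ 0.6504 0.0153 d 0.0761 
[254. 399.] 476 z 0.018 circ 0.6433 0.0203 d 0.073 
[539. 399.] 457 z 0.004 circ 0.6513 0.2654 d 0.0761 
[539. 399.] 457 z 0.018 circ 0.6441 0.2605 d 0.0731 
[530. 458.] 1591 z 0.004 circ 0.7135 0.2219 d 0.4236 
[530. 458.] 1591 z 0.018 circ 0.7039 0.2186 d 0.4067
```

View pics/w1.png

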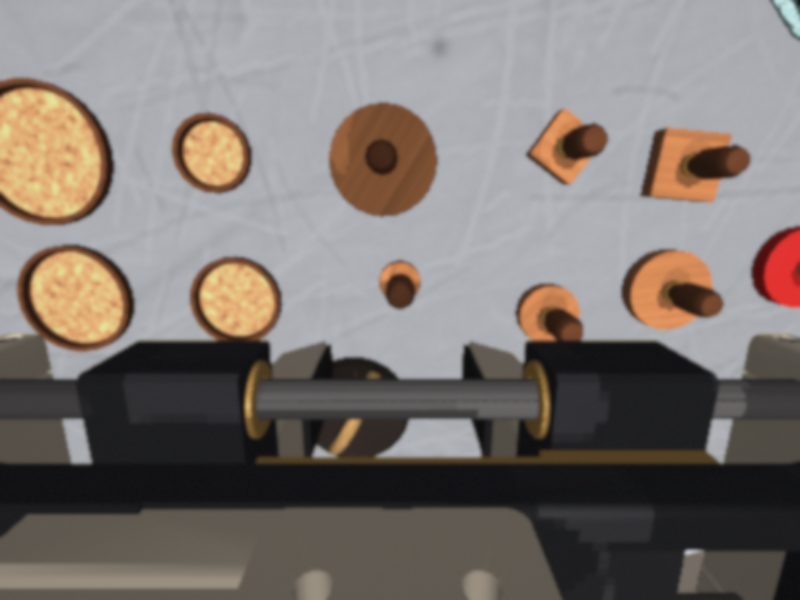

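The picture shows the small stamp (400,281), largest (383,158), medium (549,312) and large (670,288), with squares at (566,146) and (690,164). The dishes are at (212,153), (236,298), (76,298) and (48,152). I'll use the handle tops as a second measure.

```bash
python3 - <<'E'
from h import *
for n,p in dict(small=(400,293),med=(566,328),large=(708,302),largest=(381,155)).items(): print(n,to_plane("wrist",np.array([p])*.64,.062).round(4))
print(project("wrist",[[.5375,.142,.018],[.5375,.142,.066],[.5375,.142,0],[.567,.264,.018],[.567,.264,.066],[.548,.36,.018],[.548,.36,.066]]).round()/.64)
E
```

```text
small [[0.5387 0.1441]]
med [[0.5644 0.262 ]]
large [[0.5455 0.3594]]
largest [[0.4476 0.1319]]
[[396.875  279.6875]
 [396.875  292.1875]
 [396.875  275.    ]
 [546.875  314.0625]
 [570.3125 332.8125]
 [670.3125 292.1875]
 [712.5    306.25  ]]
```

>>> step_arm(commands=[{"translation": [0,4,25],"roll": 0},{"translation": [0,0,25],"roll": 0},{"translation": [0,0,25],"roll": 0},{"translation": [0,0,25],"roll": 0},{"translation": [0,0,25],"roll": 0},{"translation": [0,0,25],"roll": 0},{"translation": [0,0,15],"roll": 0},{"translation": [0,0,5],"roll": 0},{"translation": [0,0,0],"roll": 0}])

```text
time: 3.53
tool_pos: [0.5358, 0.1453, 0.028]
tool_rot: [-3.141, -0.003, -3.14]
contact_force: [-0.4, 0.2, -0.3]
opening: 0.0505
grip_force: 0.0
```

>>> step_arm(commands=[{"translation": [0,0,0],"roll": 0},{"translation": [0,0,0],"roll": 0},{"translation": [0,0,0],"roll": 0},{"translation": [0,0,0],"roll": 0},{"translation": [0,0,0],"roll": 0},{"translation": [0,0,0],"roll": 0},{"translation": [0,0,0],"roll": 0},{"translation": [0,0,0],"roll": 0}], fingers=0, grip_force=20)

```text
time: 4.2
tool_pos: [0.5378, 0.1442, 0.0293]
tool_rot: [3.141, 0.001, -3.142]
contact_force: [-0.0, -0.6, 5.7]
opening: 0.0212
grip_force: 20.0
```

>>> step_arm(commands=[{"translation": [0,0,-20],"roll": 0},{"translation": [0,0,-30],"roll": 0},{"translation": [0,0,-30],"roll": 0},{"translation": [12,-18.5,0],"roll": 0},{"translation": [12,-18.5,0],"roll": 0},{"translation": [12,-18.5,0],"roll": 0},{"translation": [12,-18.5,0],"roll": 0},{"translation": [12,-18.5,0],"roll": 0},{"translation": [12,-18,0],"roll": 0},{"translation": [12,-18,0],"roll": 0},{"translation": [11.5,-18,0],"roll": 0},{"translation": [0,0,0],"roll": 0},{"translation": [0,0,20],"roll": 0},{"translation": [0,0,20],"roll": 0},{"translation": [0,0,10],"roll": 0},{"translation": [0,0,0],"roll": 0}])

```text
time: 5.53
tool_pos: [0.4406, -0.0017, 0.0568]
tool_rot: [3.141, -0.004, 3.142]
contact_force: [-1.1, -0.1, -0.5]
opening: 0.0213
grip_force: 20.0
```

```bash
python3 look.py w2|head -4; python3 - <<'E'
from h import *
for i in range(1):
    s=observe();print(s["tool_pos"].round(4),s["opening"],s["contact_force"].round(1))
E
```

```text
[ 0.4406 -0.0017  0.0568] [ 3.141 -0.004  3.142] [0.375 0.    0.213]
[124. 305.] 7491 z 0.004 circ 0.4412 -0.1367 d 0.1072 
[124. 305.] 7491 z 0.018 circ 0.4368 -0.1275 d 0.1 
[664. 320.] 5517 z 0.004 circ 0.451 0.1358 d 0.0931 
[ 0.4414 -0.0019  0.0579] 0.02073617934183301 [ 0.4 -0.1 -0.1]
```

View pics/w2.png

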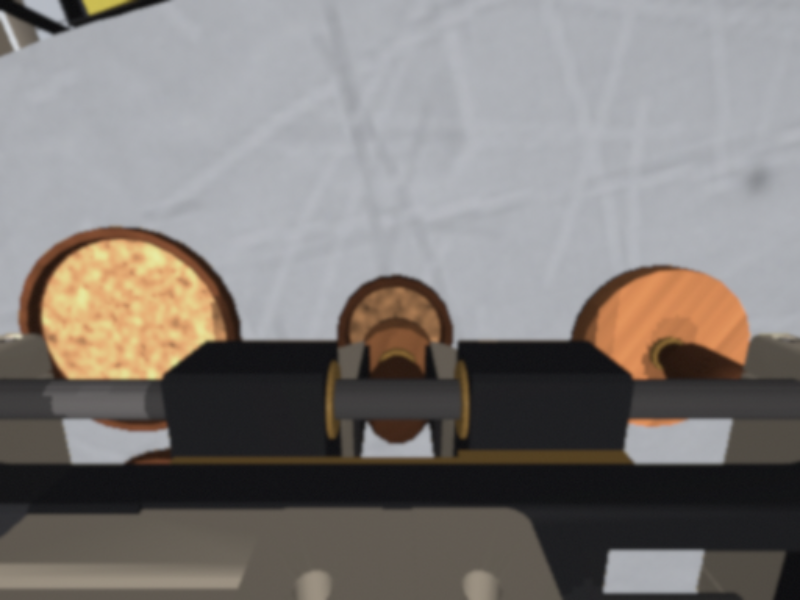

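The stamp at (398,345) is laterally centred over the small dish at (395,330), so I'll lower and release.

>>> step_arm(commands=[{"translation": [0,0,10],"roll": 0},{"translation": [0,0,8],"roll": 0},{"translation": [0,0,4],"roll": 0},{"translation": [0,0,3],"roll": 0},{"translation": [0,0,0],"roll": 0},{"translation": [0,0,0],"roll": 0}])

```text
time: 6.08
tool_pos: [0.4421, -0.0023, 0.0339]
tool_rot: [3.142, 0.0, -3.141]
contact_force: [0.7, -0.3, -0.1]
opening: 0.0207
grip_force: 20.0
```

>>> step_arm(commands=[{"translation": [0,0,0],"roll": 0},{"translation": [0,0,0],"roll": 0},{"translation": [0,0,0],"roll": 0},{"translation": [0,0,0],"roll": 0},{"translation": [0,0,0],"roll": 0},{"translation": [0,0,0],"roll": 0}], fingers=0.55)

```text
time: 6.58
tool_pos: [0.4419, -0.0023, 0.0338]
tool_rot: [3.142, 0.0, -3.141]
contact_force: [0.0, 0.8, -1.3]
opening: 0.05
grip_force: 0.0
```

>>> step_arm(commands=[{"translation": [0,0,-20],"roll": 0},{"translation": [0,0,-30],"roll": 0},{"translation": [0,0,-30],"roll": 0},{"translation": [0,0,-30],"roll": 0},{"translation": [-12.4,26.5,0],"roll": 0},{"translation": [-12.4,26.5,0],"roll": 0},{"translation": [-12.4,26.5,0],"roll": 0},{"translation": [-12.4,26.5,0],"roll": 0},{"translation": [-12.4,26.5,0],"roll": 0},{"translation": [-12.4,26.5,0],"roll": 0},{"translation": [-12.4,26.5,0],"roll": 0},{"translation": [-12.4,26.5,0],"roll": 0},{"translation": [-12.4,26.5,0],"roll": 0},{"translation": [-12.4,26.5,0],"roll": 0},{"translation": [0,0,0],"roll": 0},{"translation": [0,0,0],"roll": 0}])

```text
time: 7.92
tool_pos: [0.5656, 0.2638, 0.1429]
tool_rot: [-3.141, -0.001, -3.139]
contact_force: [-0.3, -0.3, 0.1]
opening: 0.0505
grip_force: 0.0
```

```bash
python3 look.py w3|head -1
```

```text
[0.5656 0.2638 0.1429] [-3.141e+00 -1.000e-03 -3.139e+00] [0.499 0.266 0.299]
```

View pics/w3.png

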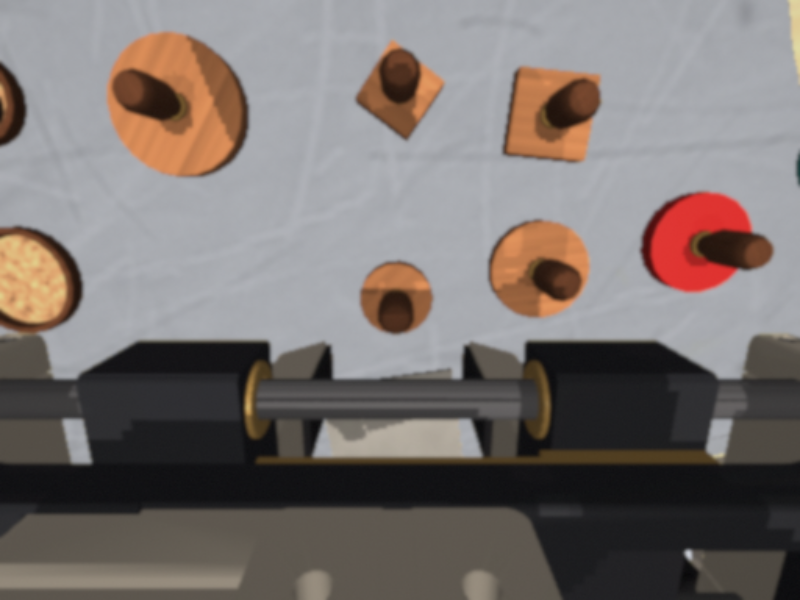

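The medium stamp's foot is at (396,297) in line between the fingers, and the large one is at (540,268). I'll check both against the calibration.

```bash
python3 - <<'E'
from h import *
print(to_plane("wrist",np.array([(396.5,297),(540,268),(178,104)])*.64,.018).round(4),to_plane("wrist",np.array([(396,312)])*.64,.064).round(4))
E
```

```text
[[0.5669 0.2644]
 [0.5472 0.3589]
 [0.4476 0.1328]] [[0.5645 0.2641]]
```

>>> step_arm(commands=[{"translation": [0,0,25],"roll": 0},{"translation": [0,0,20],"roll": 0},{"translation": [0,0,0],"roll": 0}])

```text
time: 8.22
tool_pos: [0.5631, 0.2606, 0.0949]
tool_rot: [-3.139, -0.007, 3.141]
contact_force: [0.4, -0.6, -0.8]
opening: 0.0503
grip_force: 0.0
```

>>> step_arm(commands=[{"translation": [0,0,25],"roll": 0},{"translation": [0,0,25],"roll": 0},{"translation": [0,0,14],"roll": 0},{"translation": [0,0,5],"roll": 0},{"translation": [0,0,0],"roll": 0},{"translation": [0,0,0],"roll": 0}])

```text
time: 8.72
tool_pos: [0.5665, 0.2625, 0.0311]
tool_rot: [3.141, 0.001, 3.141]
contact_force: [0.5, 0.4, 0.2]
opening: 0.0508
grip_force: 0.0
```

>>> step_arm(commands=[{"translation": [0,0,0],"roll": 0},{"translation": [0,0,0],"roll": 0},{"translation": [0,0,0],"roll": 0},{"translation": [0,0,0],"roll": 0},{"translation": [0,0,0],"roll": 0},{"translation": [0,0,0],"roll": 0},{"translation": [0,0,0],"roll": 0},{"translation": [0,0,0],"roll": 0}], fingers=0)

```text
time: 9.38
tool_pos: [0.566, 0.2629, 0.0301]
tool_rot: [3.141, 0.001, -3.141]
contact_force: [-1.4, -0.1, 3.3]
opening: 0.0212
grip_force: 20.0
```

>>> step_arm(commands=[{"translation": [0,0,-20],"roll": 0},{"translation": [0,0,-30],"roll": 0},{"translation": [0,0,-40],"roll": 0},{"translation": [0.6,-25.8,0],"roll": 0},{"translation": [0.6,-25.8,0],"roll": 0},{"translation": [0.6,-25.8,0],"roll": 0},{"translation": [0.6,-25.8,0],"roll": 0},{"translation": [0.6,-25.8,0],"roll": 0},{"translation": [0.6,-25.8,0],"roll": 0},{"translation": [0.6,-25.8,0],"roll": 0},{"translation": [0.6,-25.8,0],"roll": 0},{"translation": [0.6,-25.8,0],"roll": 0},{"translation": [0.6,-25.8,0],"roll": 0},{"translation": [0,0,0],"roll": 0},{"translation": [0,0,25],"roll": 0},{"translation": [0,0,25],"roll": 0},{"translation": [0,0,10],"roll": 0},{"translation": [0,0,0],"roll": 0},{"translation": [0,0,0],"roll": 0}])

```text
time: 10.97
tool_pos: [0.5598, 0.0051, 0.0596]
tool_rot: [3.141, -0.001, -3.141]
contact_force: [-0.0, 0.2, -0.8]
opening: 0.0211
grip_force: 20.0
```

>>> step_arm(commands=[{"translation": [0,0,12],"roll": 0},{"translation": [0,0,8],"roll": 0},{"translation": [0,0,3],"roll": 0},{"translation": [0,0,2.5],"roll": 0},{"translation": [0,0,0],"roll": 0},{"translation": [0,0,0],"roll": 0}])

```text
time: 11.47
tool_pos: [0.5602, 0.0048, 0.0347]
tool_rot: [3.142, 0.001, -3.141]
contact_force: [-0.7, -0.4, -1.2]
opening: 0.0211
grip_force: 20.0
```

>>> step_arm(commands=[{"translation": [0,0,0],"roll": 0},{"translation": [0,0,0],"roll": 0},{"translation": [0,0,0],"roll": 0},{"translation": [0,0,0],"roll": 0},{"translation": [0,0,0],"roll": 0},{"translation": [0,0,0],"roll": 0}], fingers=0.55)

```text
time: 11.97
tool_pos: [0.56, 0.0047, 0.0343]
tool_rot: [3.142, 0.0, -3.141]
contact_force: [-0.1, 0.4, -0.5]
opening: 0.0501
grip_force: 0.0
```

>>> step_arm(commands=[{"translation": [0,0,-20],"roll": 0},{"translation": [0,0,-30],"roll": 0},{"translation": [0,0,-30],"roll": 0},{"translation": [0,0,-30],"roll": 0},{"translation": [1,29.5,0],"roll": 0},{"translation": [1,29.5,0],"roll": 0},{"translation": [1,29.5,0],"roll": 0},{"translation": [1,29.5,0],"roll": 0},{"translation": [1,29.5,0],"roll": 0},{"translation": [1,29.5,0],"roll": 0},{"translation": [1,29.5,0],"roll": 0},{"translation": [1,29.5,0],"roll": 0},{"translation": [1,29.5,0],"roll": 0},{"translation": [1,29.5,0],"roll": 0},{"translation": [1,29.5,0],"roll": 0},{"translation": [1,29.5,0],"roll": 0},{"translation": [0,0,0],"roll": 0},{"translation": [0,0,0],"roll": 0}])

```text
time: 13.47
tool_pos: [0.5472, 0.36, 0.1437]
tool_rot: [-3.141, -0.0, -3.139]
contact_force: [0.4, -0.1, 0.8]
opening: 0.0504
grip_force: 0.0
```

```bash
python3 look.py w4|head -1; python3 - <<'E'
from h import *
im=read_camera("top")[:,:,::-1];cv2.imwrite("pics/t4.png",cv2.resize(im[110:240,180:440],(800,400),interpolation=cv2.INTER_CUBIC))
E
```

```text
[0.5472 0.36   0.1437] [-3.141 -0.    -3.139] [0.481 0.362 0.3  ]
```

View pics/w4.png

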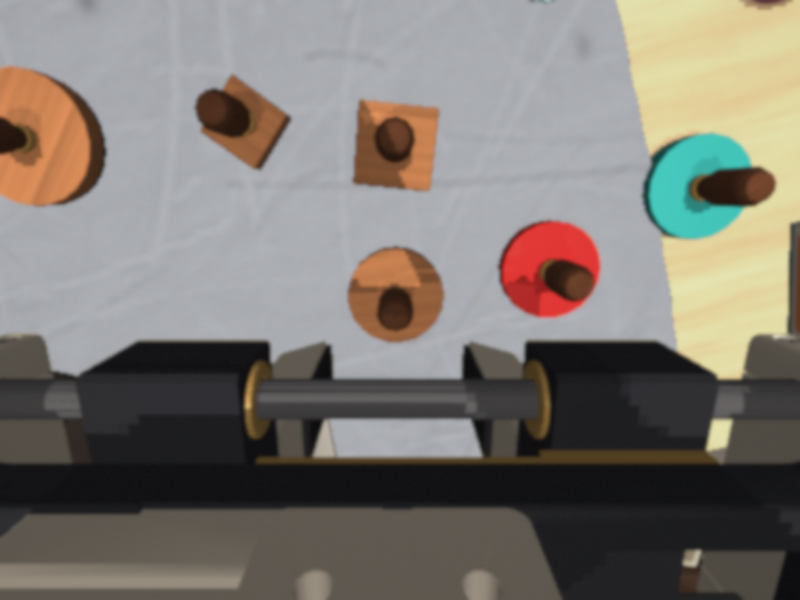

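View pics/t4.png

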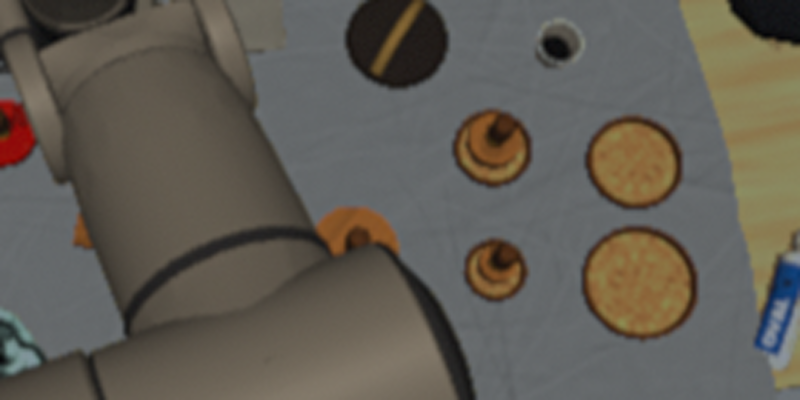

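The crop shows the small and medium stamps upright in their dishes at (494,268) and (492,145). The wrist view has the large brown stamp at (396,293) centred, with the red look-alike clear at (550,268).

>>> step_arm(commands=[{"translation": [0,0,25],"roll": 0},{"translation": [0,0,25],"roll": 0},{"translation": [0,0,25],"roll": 0},{"translation": [0,0,20],"roll": 0},{"translation": [0,0,14],"roll": 0},{"translation": [0,0,5],"roll": 0},{"translation": [0,0,0],"roll": 0},{"translation": [0,0,0],"roll": 0}])

```text
time: 14.23
tool_pos: [0.5485, 0.3581, 0.031]
tool_rot: [3.141, 0.001, 3.141]
contact_force: [0.7, 0.2, 0.2]
opening: 0.0504
grip_force: 0.0
```

>>> step_arm(commands=[{"translation": [0,0,0],"roll": 0},{"translation": [0,0,0],"roll": 0},{"translation": [0,0,0],"roll": 0},{"translation": [0,0,0],"roll": 0},{"translation": [0,0,0],"roll": 0},{"translation": [0,0,0],"roll": 0},{"translation": [0,0,0],"roll": 0},{"translation": [0,0,0],"roll": 0}], fingers=0)

```text
time: 14.9
tool_pos: [0.5479, 0.3589, 0.0307]
tool_rot: [3.141, 0.0, -3.141]
contact_force: [-1.4, 0.3, 4.4]
opening: 0.0211
grip_force: 20.0
```

>>> step_arm(commands=[{"translation": [0,0,-20],"roll": 0},{"translation": [0,0,-40],"roll": 0},{"translation": [0,0,-40],"roll": 0},{"translation": [-0.6,-30.5,0],"roll": 0},{"translation": [-0.6,-30.5,0],"roll": 0},{"translation": [-0.6,-30.5,0],"roll": 0},{"translation": [-0.6,-30.5,0],"roll": 0},{"translation": [-0.6,-30.5,0],"roll": 0},{"translation": [-0.6,-30.5,0],"roll": 0},{"translation": [-0.6,-30.5,0],"roll": 0},{"translation": [-0.6,-30.5,0],"roll": 0},{"translation": [-0.6,-30.5,0],"roll": 0},{"translation": [-0.6,-30.5,0],"roll": 0},{"translation": [-0.6,-30.5,0],"roll": 0},{"translation": [-0.6,-30.5,0],"roll": 0},{"translation": [-0.6,-30.5,0],"roll": 0},{"translation": [-0.6,-30.5,0],"roll": 0},{"translation": [-0.6,-30.5,0],"roll": 0},{"translation": [-0.6,-30.5,0],"roll": 0},{"translation": [0,0,0],"roll": 0}])

```text
time: 16.57
tool_pos: [0.5575, -0.1345, 0.1298]
tool_rot: [-3.14, 0.0, 3.138]
contact_force: [0.4, -0.1, -1.1]
opening: 0.0215
grip_force: 20.0
```

>>> step_arm(commands=[{"translation": [0,0,25],"roll": 0},{"translation": [0,0,25],"roll": 0},{"translation": [0,0,20],"roll": 0},{"translation": [0,0,0],"roll": 0},{"translation": [0,0,0],"roll": 0}])

```text
time: 16.98
tool_pos: [0.5568, -0.1287, 0.0593]
tool_rot: [3.14, -0.003, -3.141]
contact_force: [0.1, -0.5, -0.7]
opening: 0.0216
grip_force: 20.0
```

>>> step_arm(commands=[{"translation": [0,0,12],"roll": 0},{"translation": [0,0,8],"roll": 0},{"translation": [0,0,3],"roll": 0},{"translation": [0,0,2.5],"roll": 0},{"translation": [0,0,0],"roll": 0},{"translation": [0,0,0],"roll": 0}])

```text
time: 17.48
tool_pos: [0.5578, -0.1293, 0.0352]
tool_rot: [-3.141, 0.001, -3.141]
contact_force: [0.7, 0.5, -1.1]
opening: 0.0212
grip_force: 20.0
```

>>> step_arm(commands=[{"translation": [0,0,0],"roll": 0},{"translation": [0,0,0],"roll": 0},{"translation": [0,0,0],"roll": 0},{"translation": [0,0,0],"roll": 0},{"translation": [0,0,0],"roll": 0},{"translation": [0,0,0],"roll": 0}], fingers=0.55)

```text
time: 17.98
tool_pos: [0.5576, -0.1293, 0.0348]
tool_rot: [3.142, 0.0, -3.141]
contact_force: [-0.2, -1.1, -0.2]
opening: 0.0501
grip_force: 0.0
```

>>> step_arm(commands=[{"translation": [0,0,-20],"roll": 0},{"translation": [0,0,-30],"roll": 0},{"translation": [0,0,-30],"roll": 0},{"translation": [0,0,-30],"roll": 0},{"translation": [11,26,0],"roll": 0},{"translation": [11,26,0],"roll": 0},{"translation": [11,26,0],"roll": 0},{"translation": [11,26,0],"roll": 0},{"translation": [11,26,0],"roll": 0},{"translation": [11,26,0],"roll": 0},{"translation": [11,26,0],"roll": 0},{"translation": [11,26,0],"roll": 0},{"translation": [11,26,0],"roll": 0},{"translation": [11,26,0],"roll": 0},{"translation": [0,0,0],"roll": 0},{"translation": [0,0,0],"roll": 0}])

```text
time: 19.32
tool_pos: [0.447, 0.1317, 0.1449]
tool_rot: [3.142, 0.0, -3.138]
contact_force: [-1.0, -0.9, -0.2]
opening: 0.0502
grip_force: 0.0
```

```bash
python3 look.py w5|head -1
```

```text
[0.447  0.1317 0.1449] [ 3.142  0.    -3.138] [0.38  0.133 0.301]
```

View pics/w5.png

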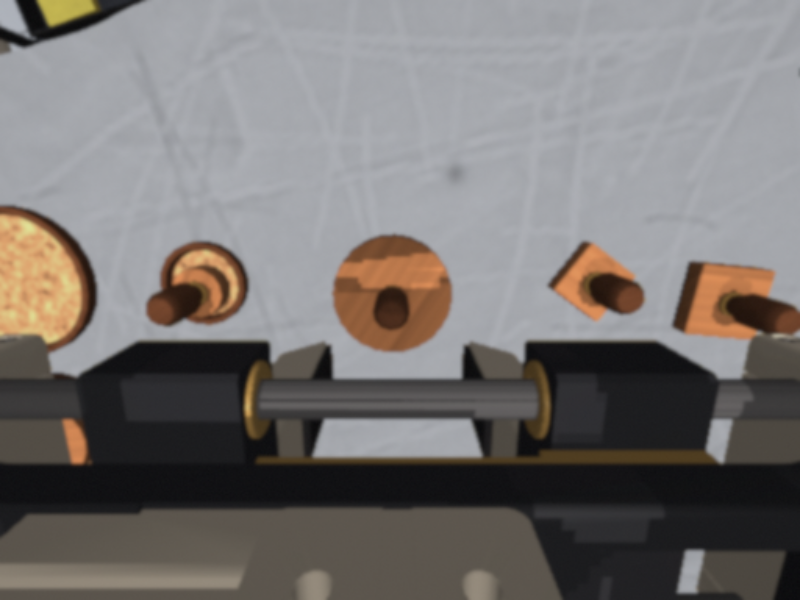

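The largest stamp's foot at (392,293) is centred between the fingers, so I'll go down and grip.

>>> step_arm(commands=[{"translation": [0,0,25],"roll": 0},{"translation": [0,0,25],"roll": 0},{"translation": [0,0,25],"roll": 0},{"translation": [0,0,20],"roll": 0},{"translation": [0,0,14],"roll": 0},{"translation": [0,0,5],"roll": 0},{"translation": [0,0,0],"roll": 0},{"translation": [0,0,0],"roll": 0}])

```text
time: 20.03
tool_pos: [0.4481, 0.1301, 0.0311]
tool_rot: [3.142, 0.0, 3.141]
contact_force: [0.6, -0.4, -0.7]
opening: 0.0505
grip_force: 0.0
```

>>> step_arm(commands=[{"translation": [0,0,0],"roll": 0},{"translation": [0,0,0],"roll": 0},{"translation": [0,0,0],"roll": 0},{"translation": [0,0,0],"roll": 0},{"translation": [0,0,0],"roll": 0},{"translation": [0,0,0],"roll": 0},{"translation": [0,0,0],"roll": 0},{"translation": [0,0,0],"roll": 0}], fingers=0, grip_force=25)

```text
time: 20.7
tool_pos: [0.4477, 0.1307, 0.0311]
tool_rot: [3.142, 0.001, -3.141]
contact_force: [-0.7, -0.7, 5.2]
opening: 0.0212
grip_force: 25.0
```

>>> step_arm(commands=[{"translation": [0,0,-20],"roll": 0},{"translation": [0,0,-40],"roll": 0},{"translation": [0,0,-40],"roll": 0},{"translation": [0.5,-26.6,0],"roll": 0},{"translation": [0.5,-26.6,0],"roll": 0},{"translation": [0.5,-26.6,0],"roll": 0},{"translation": [0.5,-26.6,0],"roll": 0},{"translation": [0.5,-26.6,0],"roll": 0},{"translation": [0.5,-26.6,0],"roll": 0},{"translation": [0.5,-26.6,0],"roll": 0},{"translation": [0.5,-26.6,0],"roll": 0},{"translation": [0.5,-26.6,0],"roll": 0},{"translation": [0.5,-26.6,0],"roll": 0},{"translation": [0,0,0],"roll": 0},{"translation": [0,0,25],"roll": 0},{"translation": [0,0,25],"roll": 0},{"translation": [0,0,20],"roll": 0},{"translation": [0,0,0],"roll": 0},{"translation": [0,0,0],"roll": 0}])

```text
time: 22.28
tool_pos: [0.4418, -0.1346, 0.0601]
tool_rot: [3.14, -0.003, -3.141]
contact_force: [0.5, -0.5, -0.6]
opening: 0.0211
grip_force: 25.0
```

>>> step_arm(commands=[{"translation": [0,0,12],"roll": 0},{"translation": [0,0,8],"roll": 0},{"translation": [0,0,3],"roll": 0},{"translation": [0,0,2.5],"roll": 0},{"translation": [0,0,0],"roll": 0},{"translation": [0,0,0],"roll": 0}])

```text
time: 22.78
tool_pos: [0.4428, -0.1354, 0.0356]
tool_rot: [-3.141, 0.001, -3.141]
contact_force: [0.4, 0.2, -0.8]
opening: 0.0212
grip_force: 25.0
```

>>> step_arm(commands=[{"translation": [0,0,0],"roll": 0},{"translation": [0,0,0],"roll": 0},{"translation": [0,0,0],"roll": 0},{"translation": [0,0,0],"roll": 0},{"translation": [0,0,0],"roll": 0},{"translation": [0,0,0],"roll": 0}], fingers=0.55)

```text
time: 23.28
tool_pos: [0.4426, -0.1353, 0.0353]
tool_rot: [3.142, 0.0, -3.141]
contact_force: [-0.0, 0.1, -0.7]
opening: 0.05
grip_force: 0.0
```

>>> step_arm(commands=[{"translation": [0,0,-20],"roll": 0},{"translation": [0,0,-30],"roll": 0},{"translation": [0,0,-40],"roll": 0},{"translation": [0,0,-40],"roll": 0},{"translation": [0,30,-20],"roll": 0},{"translation": [0,30,0],"roll": 0},{"translation": [0,30,0],"roll": 0},{"translation": [0,30,0],"roll": 0},{"translation": [0,30,0],"roll": 0},{"translation": [0,30,0],"roll": 0},{"translation": [0,0,0],"roll": 0}])

```text
time: 24.2
tool_pos: [0.4419, 0.0487, 0.1853]
tool_rot: [3.14, -0.0, -3.138]
contact_force: [-0.5, -0.7, 0.4]
opening: 0.05
grip_force: 0.0
```

```bash
python3 - <<'E'
from h import *
im=read_camera("top")[:,:,::-1];a=cv2.resize(im[110:240,180:440],(600,300),interpolation=cv2.INTER_CUBIC)
b=cv2.resize(read_camera("scene")[150:300,200:440][:,:,::-1],(480,300),interpolation=cv2.INTER_CUBIC)
cv2.imwrite("pics/f.png",np.vstack([a,np.pad(b,((0,0),(0,120),(0,0)))]))
E
```

```text
(no output)
```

View pics/f.png

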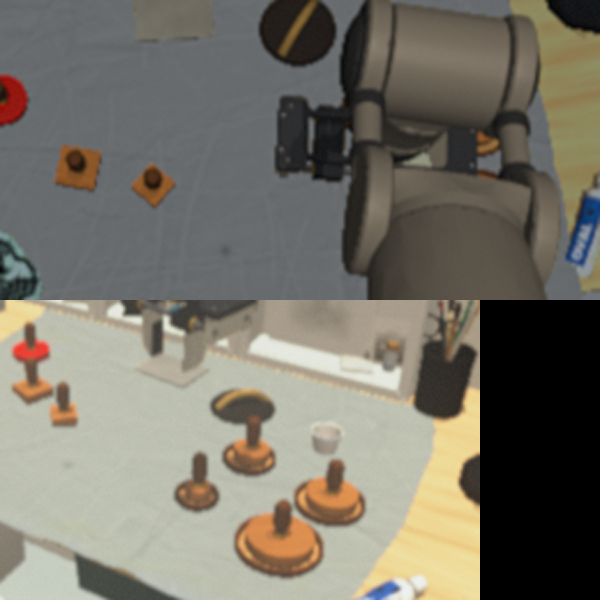

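All four stamps are upright in their dishes at (200,493), (248,456), (330,497) and (280,541). The squares are untouched at (32,390) and (63,413).

>>> step_arm(commands=[{"translation": [0,0,0],"roll": 0},{"translation": [0,0,0],"roll": 0},{"translation": [0,0,0],"roll": 0}])

```text
time: 24.55
tool_pos: [0.4426, 0.0437, 0.1852]
tool_rot: [-3.142, -0.0, 3.14]
contact_force: [-0.5, 0.4, 1.0]
opening: 0.0507
grip_force: 0.0
```

```bash
python3 -c "
from cell import *
print(hand_in())"
```

```text
the job is handed in; nothing more can be done
None
```

The four round stamps stand upright in their matching dishes, placed smallest to largest, the square stamps were left where they stood, and the job was handed in at about 25 s; the hand-in call returned no verdict.

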